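# Line the prime lenses up by size in their graded stand

### The job

Put the four loose camera lenses away in the lens stand, lined up in order of width: the narrowest lens in the narrowest wooden cup, and so on up to the widest lens in the widest cup. Each stands upright, glass up, fully down on the floor of its cup and let go. They are delicate: set them down gently, do not drop or topple one, and leave the mug and the note block where they are.

Things in the scene. Friction and masses are not known exactly. Their poses are not given: they have to be found in the camera images.
- lens_36: the narrowest of four loose black camera lenses, standing upright on the desk with its front glass up: a round barrel 36 mm in diameter and 72 mm tall, about 117 g (mass varies). Lowest 6 mm (bright steel mount) is stepped in to 30 mm diameter; above that it is 36 mm in diameter up to the top and can be gripped anywhere there. Origin: centre of its underside; z up its axis.
- lens_44: the second narrowest of four loose black camera lenses, standing upright on the desk with its front glass up: a round barrel 44 mm in diameter and 56 mm tall, about 136 g (mass varies). Lowest 6 mm (bright steel mount) is stepped in to 38 mm diameter; above that it is 44 mm in diameter up to the top and can be gripped anywhere there. Origin: centre of its underside; z up its axis.
- lens_52: the second widest of four loose black camera lenses, standing upright on the desk with its front glass up: a round barrel 52 mm in diameter and 84 mm tall, about 285 g (mass varies). Lowest 6 mm (bright steel mount) is stepped in to 46 mm diameter; above that it is 52 mm in diameter up to the top and can be gripped anywhere there. Origin: centre of its underside; z up its axis.
- lens_60: the widest of four loose black camera lenses, standing upright on the desk with its front glass up: a round barrel 60 mm in diameter and 58 mm tall, about 262 g (mass varies). Lowest 6 mm (bright steel mount) is stepped in to 54 mm diameter; above that it is 60 mm in diameter up to the top and can be gripped anywhere there. Origin: centre of its underside; z up its axis.
- cup_36: the narrowest of four light wooden cups, fixed in a row in order of size on a dark board (281 x 92 mm, mid-desk at any angle). Bore 42 mm, outside 52 mm; 59 mm to the wider one (centres). For the 36 mm lens. Origin: underside's centre, 10 mm above the desk; floor 4 mm, bevelled rim 20 mm above it. y: along the row to the widest cup; x: across it, clear to grip; z up.
- cup_44: the second narrowest of four light wooden cups, fixed in a row in order of size on a dark board (281 x 92 mm, mid-desk at any angle). Bore 50 mm, outside 60 mm; 59 mm to the narrower, 67 mm to the wider one (centres). For the 44 mm lens. Origin: underside's centre, 10 mm above the desk; floor 4 mm, bevelled rim 20 mm above it. y: along the row to the widest cup; x: across it, clear to grip; z up.
- cup_52: the second widest of four light wooden cups, fixed in a row in order of size on a dark board (281 x 92 mm, mid-desk at any angle). Bore 58 mm, outside 68 mm; 67 mm to the narrower, 75 mm to the wider one (centres). For the 52 mm lens. Origin: underside's centre, 10 mm above the desk; floor 4 mm, bevelled rim 20 mm above it. y: along the row to the widest cup; x: across it, clear to grip; z up.
- cup_60: the widest of four light wooden cups, fixed in a row in order of size on a dark board (281 x 92 mm, mid-desk at any angle). Bore 66 mm, outside 76 mm; 75 mm to the narrower (centres). For the 60 mm lens. Origin: underside's centre, 10 mm above the desk; floor 4 mm, bevelled rim 20 mm above it. y: along the row to the widest cup; x: across it, clear to grip; z up.
- mug: bystander: white patterned mug, 78 x 108 x 89 mm, loose, behind the work to the right; origin at its underside
- note_block: bystander: block of yellow sticky notes, 67 x 67 x 16 mm, loose, behind the work to the left; origin at the centre of its underside

How it is judged:
By the outcome, as a careful person would: the job done as asked, in the order asked, and still so for the second after the job is handed in, with the robot touching nothing.
It also fails if it takes over 109 s, if anything falls off the work surface, if the arm or the gripper's body presses on something with over 40 N, if the wrist force passes 120 N, or if a joint passes its speed limit or range.

### The arm

A 6-joint arm with a two-finger parallel gripper is mounted at the origin on a cart in front of the work surface, level with it; the furniture and walls round the work are solid. World frame = base frame: x ahead of the robot, y to its left, z up, the work surface at z = 0. Lengths are in m, angles in rad, forces in N, time in s.
With the tool pointing down it reaches from about 0.35 to 0.875 m from the base axis. Payload 4.2 kg.
Tool frame: the origin (TCP) lies between the finger pads; the fingertips stand 11 mm ahead of it and the grasp point (between the pads) lies 8 mm behind it; z points along the fingers, y is the line along which they close (so a half turn about z gives the same grasp; the last joint's range is limited). The gripper opens to 87 mm and grips with 3 to 60 N. Pads are 19 mm wide; open, the fingers measure 117 mm over their backs; the gripper's body (75 mm by 190 mm) begins 51 mm behind the grasp point.
Start: joints at [-0.877, 0.385, 0.008, 0, -1.194, -0.259], TCP at [0.263, -0.567, 0.198] pointing down, gripper open.
Joint ranges: [-3.14, 3.14], [-1.21, 2.06], [-1.07, 1.41], [-3.16, 2.05], [-2.99, -0.16], [-3.1, 3.1]. Speed limits (rad/s): [2.79, 2.79, 3.14, 3.14, 3.14, 3.14].

### API

Orientations are given as a unit quaternion [w, x, y, z].
In Python, from cell import ctrl gives the robot as it stands. The module is installed in compiled form; this text tells all that it offers. Calls block until the motion is done:
- ctrl.reach(position, orientation): joint-space move of the TCP to a pose.
- ctrl.servo_line(position, vel=0.15, orientation=None, f_stop=None): straight line of the TCP; orientation=None keeps the orientation; vel is the mean speed in m/s. With f_stop (N) it stops when the force on the tool has changed by that much, and returns True; else False.
- ctrl.goto_joints(angles): joint-space move.
- ctrl.command_gripper(opening, f_grip=None): opening from 0.0 (shut) to 1.0 (fully open); f_grip is the grip in N (None keeps the last); returns when the fingers have stopped.
- ctrl.hold(seconds).
- ctrl.solve_ik(position, orientation): joint angles nearest the present ones, or None.
- ctrl.read_state(): the state.
- ctrl.read_camera(name): name is "scene" or "side" or "wrist"; returns the picture (384x512x3 uint8, red, green, blue); there is no depth.
- ctrl.camera_info(name): a dict with "fx", "fy", "cx", "cy" (pixels), "position" and "orientation" of the camera in the world. Camera axes: x right, y up, looking along -z (the intrinsics and any distortion apply to the point x, -y, -z); pixel columns grow to the right and rows downward; lengths in m; the calibration is good to about 2 mm. The wrist camera is an equidistant fisheye: a pixel r from the principal point sees the ray r / f radians off the axis. A picture is of the moment at which its call begins: read the wrist's pose just before it. camera_info takes no time and is no camera call; for the wrist camera it gives the pose at the moment of the call.
A pose or a line that the arm cannot do raises ctrl.Unreachable and nothing moves.
- ctrl.job_done(): hands the job in; it is judged then, once.
The state is a dict: "t": time; "qpos": joint angles; "joint_velocities": joint speeds; "effort": joint torques, N m; "position": TCP position; "ee_rot": TCP orientation; "contact_force": force on the tool from outside, world axes, zero at the start; "moment": the same for the moment, N m; "grip_width": opening from 0.0 (shut) to 1.0 (fully open); "grasp_force": force on a finger pad.
Only numpy, scipy, OpenCV 4.12 (cv2) and the standard library are available. Lean on these libraries where they do the work, as an engineer would, in place of code of your own. Each camera call takes 0.05 s, during which the arm holds its last target. There are 200 camera calls.

## Working session

There is one attempt and no reset: what is moved stays moved. The work goes in short steps, each a Python script; the robot and the scene stay as the last script left them, time stands still between calls to the robot, and variables do not carry over. Pictures are saved under pics/ and viewed, at most 14 in all, crops included, and the job is handed in when it is done.

```bash
mkdir -p pics
python3 - <<'E'
from cell import ctrl
import cv2
for n in("scene","side","wrist"):
    i=ctrl.camera_info(n); print(n,i)
    im=ctrl.read_camera(n); cv2.imwrite(f"pics/{n}0.png",im[:,:,::-1])
print(ctrl.read_state())
E
```

```text
scene {'fx': 491.75651967389547, 'fy': 491.75651967389547, 'cx': 252.89864232433973, 'cy': 189.4934756864222, 'position': array([-0.49968621, -0.82831134,  0.8033415 ]), 'orientation': array([ 0.77572537,  0.45559141, -0.22822456, -0.37229043])}
side {'fx': 357.03065131830243, 'fy': 357.03065131830243, 'cx': 265.9716901511541, 'cy': 192.6429828297818, 'position': array([ 0.86273882, -0.71136601,  0.88286712]), 'orientation': array([0.9163274 , 0.34460329, 0.06651852, 0.19278993])}
wrist {'fx': 297.3186396354542, 'fy': 297.3186396354542, 'cx': 256.15052878143985, 'cy': 191.0509024242536, 'position': array([ 0.20019725, -0.59651135,  0.38355669]), 'orientation': array([ 0.53397552, -0.06773487, -0.10827883,  0.83579772])}
{'t': 0.15, 'qpos': array([-8.77402241e-01,  3.85354200e-01,  6.94548952e-03, -3.57594288e-04,
       -1.19404104e+00, -2.58598753e-01]), 'joint_velocities': array([-0.0014673 , -0.00363623,  0.00463067,  0.00249707, -0.00116406,
        0.00124019]), 'effort': array([-5.52322344e-04, -3.91052556e+01,  1.87586707e+01,  4.22235802e+00,
        1.23650499e-02, -1.42445970e-04]), 'position': array([ 0.26306002, -0.5663831 ,  0.1972279 ]), 'ee_rot': array([-2.31091984e-04, -2.15624833e-01,  9.76475919e-01,  8.10968437e-04]), 'contact_force': array([-0.36103447, -1.07431633,  0.19182508]), 'moment': array([ 0.02649114, -0.04399954,  0.01209906]), 'grasp_force': 0.0, 'grip_width': 0.99843693434981}
```

View pics/scene0.png

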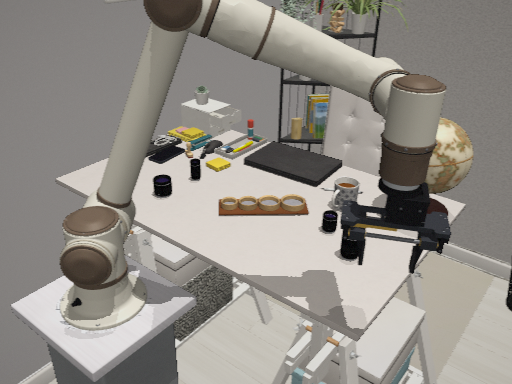

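View pics/side0.png

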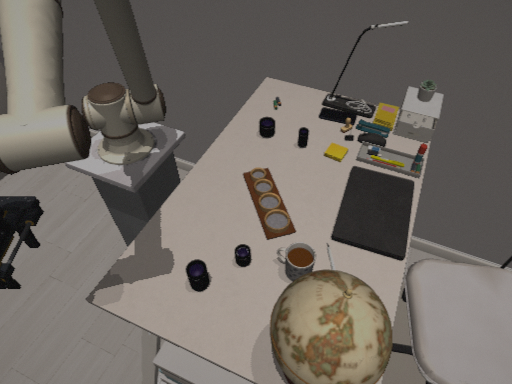

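The side view shows the 60 lens at (267,127), 36 at (303,137), 52 at (198,275) and 44 at (243,256). The cups run from the narrowest at (258,174) to the widest at (277,220). The mug is at (299,262) and the notes at (336,152).

```bash
cat > h.py <<'E'
import numpy as np, cv2
from cell import ctrl
from scipy.spatial.transform import Rotation as R
def rot(q): return R.from_quat(np.roll(q,-1))
def px2w(info,uv,z,fish=False):
    x=(uv[0]-info['cx'])/info['fx']; y=(uv[1]-info['cy'])/info['fy']
    if fish:
        r=np.hypot(x,y); s=np.sin(r)/r if r>1e-9 else 1; d=np.array([x*s,-y*s,-np.cos(r)])
    else: d=np.array([x,-y,-1.])
    d=rot(info['orientation']).apply(d); p=info['position']
    return p+d*(z-p[2])/d[2]
def w2px(info,P,fish=False):
    c=rot(info['orientation']).inv().apply(np.asarray(P)-info['position'])
    a,b,d=c[...,0],-c[...,1],-c[...,2]
    if fish:
        h=np.hypot(a,b)+1e-12; th=np.arctan2(h,d); u,v=a/h*th,b/h*th
    else: u,v=a/d,b/d
    return np.stack([info['cx']+info['fx']*u,info['cy']+info['fy']*v],-1)
def down(yaw):  # tool z down; tool y axis (closing line) at angle yaw from world x
    y=np.array([np.cos(yaw),np.sin(yaw),0]); z=np.array([0,0,-1.]); x=np.cross(y,z)
    return np.roll(R.from_matrix(np.stack([x,y,z],1)).as_quat(),1)
def shot(name):
    info=ctrl.camera_info("wrist"); im=ctrl.read_camera("wrist"); cv2.imwrite(f"pics/{name}.png",im[:,:,::-1])
    np.save(f"pics/{name}.npy",dict(info=info),allow_pickle=True); return info,im
E
python3 - <<'E'
from h import *
i=ctrl.camera_info("side");s=ctrl.camera_info("scene")
for n,uv,z,sv in(("60",(267,122),.058,(163,180)),("36",(303,131),.072,(195,162)),("52",(197,267),.084,(351,238)),("44",(243,249),.056,(330,215)),
 ("c36",(258,174),.030,(229,202)),("c60",(277,220),.030,(293,201)),("mug",(299,257),.089,(347,185)),("note",(336,151),.016,(219,163))):
    print(n,px2w(i,uv,z).round(3),px2w(s,sv,z).round(3))
w=ctrl.camera_info("wrist");print(rot(w['orientation']).as_matrix().round(3)); st=ctrl.read_state();print(rot(st['ee_rot']).as_matrix().round(3))
E
```

```text
60 [0.449 0.272 0.058] [0.439 0.268 0.058]
36 [0.593 0.261 0.072] [0.582 0.263 0.072]
52 [ 0.534 -0.366  0.084] [ 0.495 -0.382  0.084]
44 [ 0.607 -0.257  0.056] [ 0.6   -0.261  0.056]
c36 [0.517 0.039 0.03 ] [0.504 0.043 0.03 ]
c60 [ 0.647 -0.111  0.03 ] [ 0.637 -0.108  0.03 ]
mug [ 0.758 -0.239  0.089] [ 0.74  -0.236  0.089]
note [0.72  0.271 0.016] [0.715 0.273 0.016]
[[-0.421 -0.878 -0.229]
 [ 0.907 -0.406 -0.108]
 [ 0.002 -0.253  0.967]]
[[-0.907 -0.421 -0.001]
 [-0.421  0.907  0.001]
 [ 0.     0.002 -1.   ]]
```

Run:
```python
from h import *
for n,p in(("wA",(.55,-.32,.25)),("wB",(.58,-.035,.25)),("wC",(.52,.265,.25))):
    ctrl.reach(p,down(np.pi/2)); ctrl.hold(.2); i,im=shot(n)
    print(n,ctrl.read_state()['t'],ctrl.read_state()['qpos'].round(2))
ims=[cv2.imread(f"pics/w{c}.png") for c in "ABC"]
cv2.imwrite("pics/abc.png",np.vstack([np.hstack(ims[:2]),np.hstack([ims[2],ims[2]*0])])[:, :])
im=cv2.imread("pics/abc.png"); cv2.imwrite("pics/abc.png",cv2.resize(im,(800,600)))
```

```text
wA 1.825 [-0.27  0.38  0.12 -0.   -1.32 -1.3 ]
wB 3.1833 [ 0.22  0.28 -0.02  0.   -1.28 -1.79]
wC 4.6 [ 0.75  0.28 -0.01  0.   -1.28 -2.32]
```

View pics/abc.png

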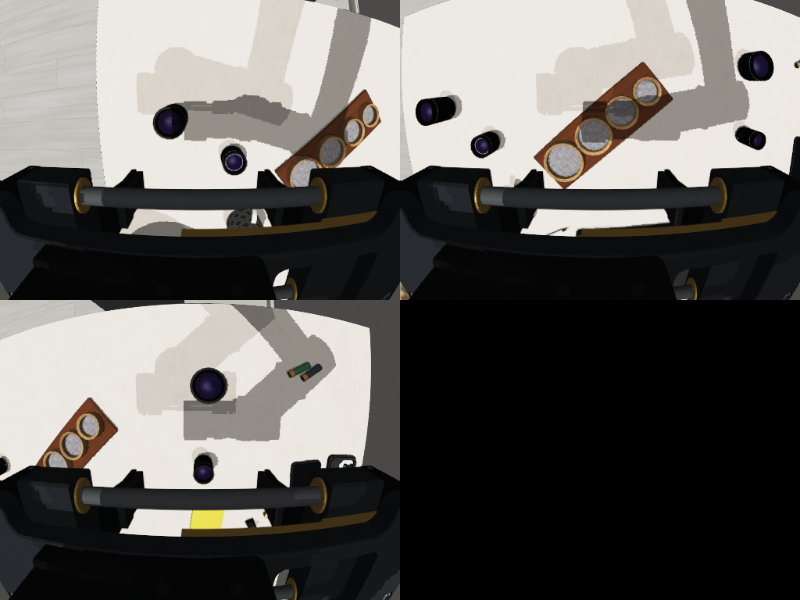

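The montage shows wrist views A (top left), B (top right) and C (bottom left). All the lenses and all four cups are visible in these views. In montage pixels, the 52 is at A(170,121), the 44 at A(233,159), the 60 at C(208,385), the 36 at C(203,468), and the cups run from B(565,163) to B(648,91). Next I'll fit models to these images.

```bash
cat >> h.py <<'E'
TH=np.linspace(0,2*np.pi,120,endpoint=False)
def circ(x,y,z,r): return np.stack([x+r*np.cos(TH),y+r*np.sin(TH),0*TH+z],1)
def hull(i,x,y,r,h,z0=0):
    P=np.vstack([circ(x,y,z0+h,r),circ(x,y,z0+.006,r)])
    return cv2.convexHull(w2px(i,P,True).astype(np.float32))
def fitlens(i,im,x,y,r,h):
    g=im.max(2)  # dark body; the glass is dark blue
    m=((g<95)&(im[...,1].astype(int)<60)).astype(np.uint8)
    # only blobs touching predicted hull
    n,lab,st,cen=cv2.connectedComponentsWithStats(m)
    u=w2px(i,np.array([x,y,h*.6]),True).astype(int)
    ids=lab[u[1]-6:u[1]+7,u[0]-6:u[0]+7]; k=np.bincount(ids[ids>0]).argmax()
    cs,_=cv2.findContours((lab==k).astype(np.uint8),cv2.RETR_EXTERNAL,cv2.CHAIN_APPROX_NONE)
    c=cv2.convexHull(max(cs,key=cv2.contourArea)); f=lambda c:(lambda M:np.array([M['m10'],M['m01']])/M['m00'])(cv2.moments(c))
    t=f(c); p=np.array([x,y])
    for _ in range(15):
        e=t-f(hull(i,*p,r,h)); J=np.stack([(f(hull(i,*(p+d),r,h))-f(hull(i,*p,r,h)))/.002 for d in np.eye(2)*.002],1)
        p=p+np.linalg.solve(J,e)
    return p,cv2.contourArea(c),cv2.contourArea(hull(i,*p,r,h))
E
cat > m.py <<'E'
from h import *
from scipy.optimize import least_squares
L={"52":(.52,-.37,.026,.084),"44":(.604,-.259,.022,.056),"36":(.588,.262,.018,.072),"60":(.444,.27,.030,.058)}
for v,ns in(("A",("52","44")),("B",("52","44","60","36")),("C",("60","36"))):
    i=np.load(f"pics/w{v}.npy",allow_pickle=True).item()['info']; im=cv2.imread(f"pics/w{v}.png")[:,:,::-1]
    for n in ns:
        try: p,a,b=fitlens(i,im,*L[n]); print(v,n,p.round(4),a,b)
        except Exception as e: print(v,n,repr(e))
i=np.load("pics/wB.npy",allow_pickle=True).item()['info']; im=cv2.imread("pics/wB.png")
S=np.array([0,59,126,201.])/1e3; OR=np.array([26,30,34,38.])/1e3; mid=(S[0]-.026+S[-1]+.038)/2
def model(q):
    d=np.array([np.cos(q[2]),np.sin(q[2])]); n=np.array([-d[1],d[0]]); c=[q[:2]+d*(s-mid) for s in S]
    pts=[circ(*c[k],.034,OR[k]) for k in range(4)]
    e=[]
    for a in np.linspace(-1,1,120):
        for s in(-1,1): e.append([*(q[:2]+d*.1405*a+n*.046*s),.010]); e.append([*(q[:2]+d*.1405*s+n*.046*a),.010])
    return c,np.vstack(pts+[np.array(e)])
g=cv2.GaussianBlur(im,(3,3),0); ed=cv2.Canny(g,50,130)
ed[225:]=0
D=cv2.distanceTransform(255-ed,cv2.DIST_L2,5)
def res(q):
    u=w2px(i,model(q)[1],True).astype(np.float32)
    return cv2.remap(D,u[:,0].copy(),u[:,1].copy(),cv2.INTER_LINEAR,borderValue=10.).ravel()
best=min((least_squares(res,[.58+dx,-.035+dy,-.855],loss="soft_l1",f_scale=1.,diff_step=1e-4,x_scale=[.1,.1,1]) for dx in(-.01,0,.01) for dy in(-.01,0,.01)),key=lambda r:r.cost)
q=best.x; c=model(q)[0]; print("stand",q.round(4),best.cost,np.mean(res(q)),np.round(c,4).tolist())
np.save("stand.npy",q)
big=cv2.resize(im,None,fx=2,fy=2,interpolation=cv2.INTER_CUBIC)
for u in w2px(i,model(q)[1],True): cv2.circle(big,tuple((2*u+.5).astype(int)),0,(0,255,0),-1)
cv2.imwrite("pics/ovB.png",big[60:520,260:960])
E
python3 m.py
```

```text
A 52 [ 0.5299 -0.3696] 1484.0 1630.5395803541178
A 44 [ 0.6052 -0.2613] 913.0 1046.5520867193118
B 52 [ 0.53   -0.3691] 1452.0 1559.1845588976794
B 44 [ 0.6051 -0.2609] 883.0 1005.9633576343185
B 60 [0.444  0.2757] 1404.0 1523.5417312299833
B 36 [0.5901 0.2673] 761.5 842.0165226371028
C 60 [0.4441 0.2764] 1635.5 1754.585705495323
C 36 [0.5901 0.2684] 765.5 881.552046264871
stand [ 0.5803 -0.0348 -0.8667] 983.6540830135345 1.418893 [[0.5114, 0.0464], [0.5495, 0.0014], [0.5929, -0.0496], [0.6415, -0.1068]]
```

View pics/ovB.png

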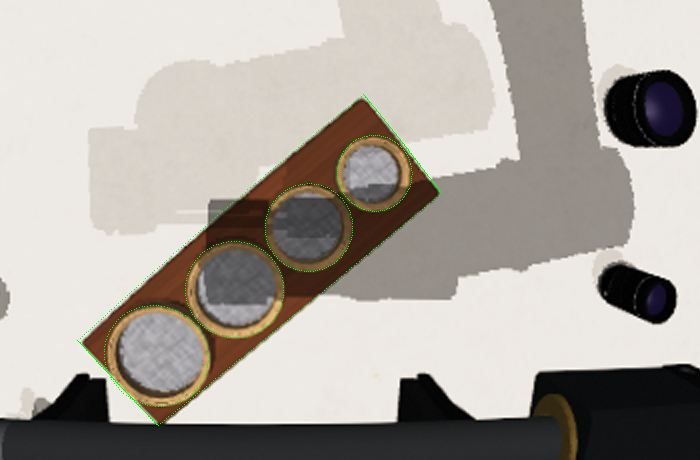

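The overlay fits the board corners and all four rims to within about 1 px, and the lens positions agree across views to within 1 mm. I'll pick with the same yaw as the placement so camera bias cancels, starting with the narrowest lens.

```bash
cat > pp.py <<'E'
from h import *
q=np.load("stand.npy"); d=np.array([np.cos(q[2]),np.sin(q[2])]); YAW=q[2]+np.pi/2+np.pi
cup={n:q[:2]+d*(s-.1065) for n,s in(("36",0),("44",.059),("52",.126),("60",.201))}
lens={"36":(.5901,.2680),"44":(.6052,-.2612),"52":(.53,-.3694),"60":(.4441,.2761)}
H={"36":.072,"44":.056,"52":.084,"60":.058}
def P(xy,z): return np.array([*xy,z])
def S(): return ctrl.read_state()
def pick(n):
    o=down(YAW); g=H[n]-.018
    ctrl.command_gripper(1.0,20)
    ctrl.reach(P(lens[n],g+.10),o); ctrl.hold(.1)
    hit=ctrl.servo_line(P(lens[n],g),.08,f_stop=8)
    s=S(); print(n,"at",s['position'].round(4),hit,"q6",s['qpos'][5].round(2),"F",s['contact_force'].round(1))
    ctrl.command_gripper(0.0,20); ctrl.hold(.2); s=S()
    print(" grip mm",(s['grip_width']*87).round(1),s['grasp_force'].round(1),"F",s['contact_force'].round(1),s['position'].round(4))
    ctrl.servo_line(P(lens[n],g+.13),.15); s=S()
    print(" lifted mm",(s['grip_width']*87).round(1),s['grasp_force'].round(1),s['t'])
def over(n):
    g=H[n]-.018
    ctrl.reach(P(cup[n],g+.13),down(YAW)); ctrl.servo_line(P(cup[n],g+.042),.1); ctrl.hold(.2)
def lower(n,off=(0,0)):
    g=H[n]-.018; c=cup[n]+off
    hit=ctrl.servo_line(P(c,g+.011),.025,f_stop=3); ctrl.hold(.1); s=S()
    print(" lower",hit,"bottom z",(s['position'][2]-g).round(4),"F",s['contact_force'].round(1),"M",s['moment'].round(2),"xyerr",(s['position'][:2]-c).round(4),s['t'])
    return s['position'][2]-g
def release(n):
    ctrl.command_gripper(1.0); ctrl.hold(.2); p=S()['position'].copy(); p[2]+=.1
    ctrl.servo_line(p,.1); print(" released",S()['t'])
E
python3 - <<'E'
from pp import *
pick("36"); over("36"); z=lower("36")
cv2.imwrite("pics/s36.png",cv2.resize(ctrl.read_camera("side")[140:270,210:330,::-1],None,fx=4,fy=4))
if z<.0165: release("36")
E
```

```text
36 at [0.5905 0.2683 0.0547] False q6 0.03 F [-0.  -0.2  0.8]Traceback (most recent call last):
  File "<stdin>", line 2, in <module>
  File "pp.py", line 15, in pick
    print(" grip mm",(s['grip_width']*87).round(1),s['grasp_force'].round(1),"F",s['contact_force'].round(1),s['position'].round(4))
                     ^^^^^^^^^^^^^^^^^^^^^^^^^^
AttributeError: 'float' object has no attribute 'round'
```

```bash
sed -i "s/(s\['grip_width'\]\*87).round(1)/round(s['grip_width']*87,1)/g; s/s\['grasp_force'\].round(1)/round(float(s['grasp_force']),1)/g" pp.py
python3 - <<'E'
from h import *
s=ctrl.read_state(); print(s['qpos'].round(3),s['t'],s['grip_width']*87,s['grasp_force'],s['position'].round(4),s['contact_force'].round(1)); print(rot(s['ee_rot']).as_matrix().round(3))
E
```

```text
[ 0.675  0.548 -0.11  -0.    -0.913  0.029] 10.0583 0.38190178919587175 0.0 [0.5901 0.268  0.054 ] [-0.5  0.2  0.4]
[[ 0.647 -0.762  0.   ]
 [-0.762 -0.647  0.   ]
 [-0.    -0.    -1.   ]]
```

The gripper closed on nothing, so I'll look before moving.

Run:
```python
from h import *
a=ctrl.read_camera("side")[40:240,190:390,::-1];b=ctrl.read_camera("scene")[100:300,120:320,::-1]
cv2.imwrite("pics/chk.png",cv2.resize(np.hstack([a,b]),(800,400)))
```

```text
(no output)
```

View pics/chk.png

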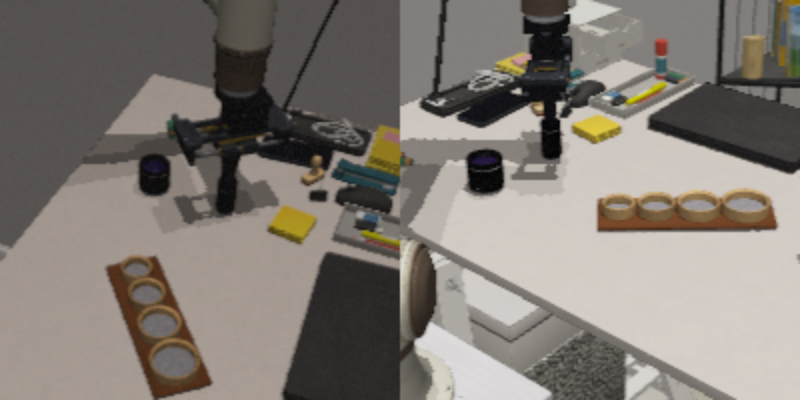

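Run:
```python
from h import *
a=ctrl.read_camera("side")[80:160,265:345,::-1];b=ctrl.read_camera("scene")[100:200,155:235,::-1]; b=b[10:90]
a=np.clip(a.astype(float)*2.2,0,255); b=np.clip(b.astype(float)*2.2,0,255)
cv2.imwrite("pics/chk2.png",cv2.resize(np.hstack([a,b]),(800,400),interpolation=cv2.INTER_CUBIC))
c=ctrl.read_camera("wrist"); cv2.imwrite("pics/chk3.png",np.clip(c[:,:,::-1].astype(float)*2,0,255))
```

```text
[ WARN:0@3.430] global loadsave.cpp:1063 imwrite_ Unsupported depth image for selected encoder is fallbacked to CV_8U.
```

View pics/chk2.png

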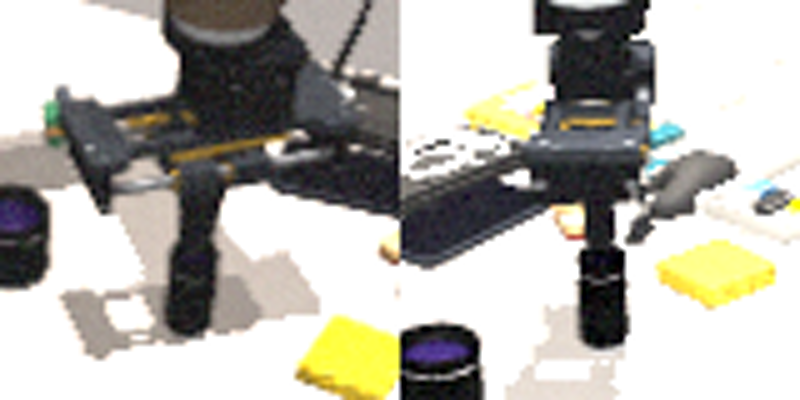

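View pics/chk3.png

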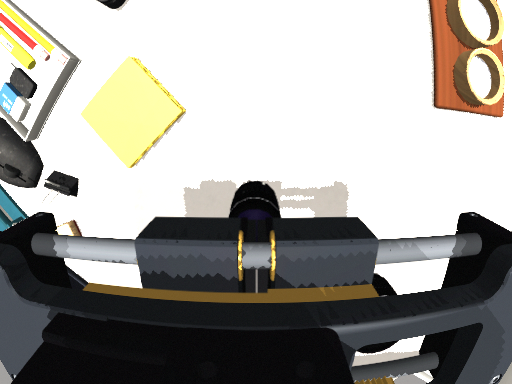

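Run:
```python
from h import *
for c in("side","scene"):
    i=ctrl.camera_info(c); print(c,[w2px(i,np.array(p)).round(1).tolist() for p in((.5901,.268,.043),(.5901,.268,.072),(.5901,.268,.0),(.608,.247,.072),(.608,.247,0))])
i=ctrl.camera_info("wrist"); print(w2px(i,np.array([[.5901,.268,.072],[.608,.247,.072],[.608,.247,0]]),True).round(1), i['position'].round(3))
s=ctrl.read_state(); R_=rot(s['ee_rot']).as_matrix(); print("cam in tool",R_.T@(i['position']-s['position']),"axis",R_.T@rot(i['orientation']).apply([0,0,-1]))
```

```text
side [[302.3, 135.9], [303.0, 129.6], [301.3, 144.9], [305.8, 134.4], [303.9, 149.7]]
scene [[195.9, 168.4], [195.5, 160.8], [196.4, 179.3], [203.5, 160.8], [204.2, 179.3]]
[[254.9 230.9]
 [254.8 187.1]
 [255.2 165.9]] [0.634 0.215 0.24 ]
cam in tool [ 0.06944919  0.0007521  -0.18652264] axis [-2.54082601e-01 -1.60301279e-04  9.67182509e-01]
```

Both fixed cameras put the lens exactly at the TCP, still upright, but the fingers read as closed. I'll open while the lens is standing, look, then back off.

Run:
```python
from h import *
S=ctrl.read_state
def two():
    a=ctrl.read_camera("side")[80:160,265:345,::-1];b=ctrl.read_camera("scene")[110:190,155:235,::-1]
    return np.hstack([a,b])
print(S()['grip_width'],S()['moment'])
ctrl.command_gripper(1.0); print(S()['grip_width'],S()['contact_force'].round(1)); A=two()
p=S()['position'].copy(); p[2]+=.08; ctrl.servo_line(p,.08); B=two()
o=np.clip(np.vstack([A,B]).astype(float)*2,0,255).astype(np.uint8)
cv2.imwrite("pics/chk4.png",cv2.resize(o,(600,600),interpolation=cv2.INTER_CUBIC))
```

```text
0.003386579049381779 [-0.01534828  0.10442631 -0.06095686]
0.9956526471710994 [0.1 0.2 0.2]
```

View pics/chk4.png

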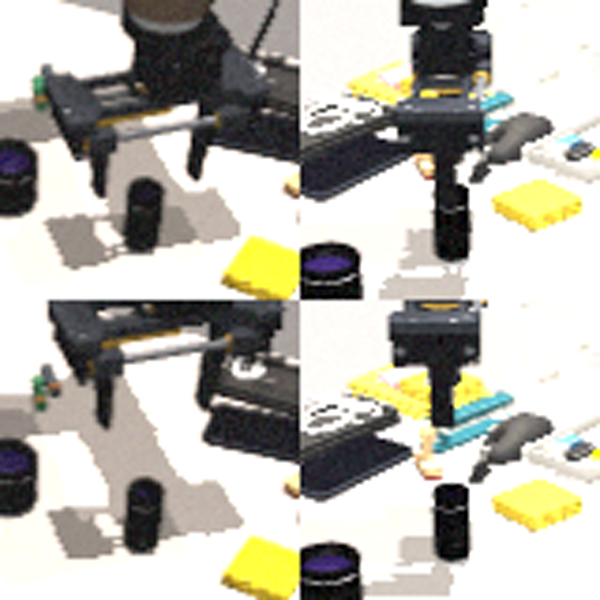

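```bash
python3 - <<'E'
from h import *
s=ctrl.read_state(); p=s['position']; M=rot(s['ee_rot']).as_matrix(); print(p.round(4))
for c in("side","scene"):
    i=ctrl.camera_info(c)
    for dz in(.08,0):
        print(c,dz,[w2px(i,p-[0,0,.08-dz]+M@np.array([0,y,.011])).round(1).tolist() for y in(.0435,.051,-.0435,-.051)])
# triangulate midpoint of tips when low: side (304,129.7); and lifted side
i=ctrl.camera_info("side")
for z in(.03,.043,.055,.072): print(z,px2w(i,(291,132),z).round(3),px2w(i,(317,127.5),z).round(3))
E
python3 - <<'E'
import sys; sys.path.insert(0,'.')
from h import *
b=ctrl.read_camera("scene")[60:160,150:250,::-1]; a=ctrl.read_camera("side")[60:160,255:355,::-1]
cv2.imwrite("pics/chk5.png",cv2.resize(np.clip(np.hstack([a,b])*2.,0,255).astype(np.uint8),(800,400),interpolation=cv2.INTER_CUBIC))
E
```

```text
[0.5897 0.2677 0.1331]
side 0.08 [[292.3, 120.3], [290.2, 120.7], [315.8, 116.1], [317.8, 115.7]]
side 0 [[290.8, 138.3], [288.9, 138.7], [313.3, 134.0], [315.2, 133.6]]
scene 0.08 [[194.0, 152.8], [193.9, 153.8], [195.7, 142.5], [195.9, 141.6]]
scene 0 [[195.0, 174.3], [194.9, 175.3], [196.6, 163.2], [196.8, 162.3]]
0.03 [0.54  0.287 0.03 ] [0.62  0.352 0.03 ]
0.043 [0.545 0.272 0.043] [0.624 0.336 0.043]
0.055 [0.549 0.258 0.055] [0.627 0.321 0.055]
0.072 [0.556 0.238 0.072] [0.632 0.3   0.072]
```

View pics/chk5.png

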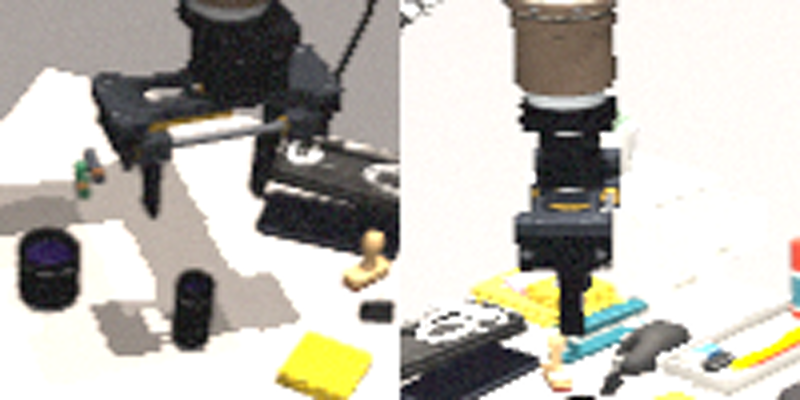

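The fingertips appear about 33 mm higher than the stated tool geometry in both cameras: side (293,113) against an expected 120, scene (193,143) against an expected 153. So they closed above the lens. I'll find the true fingertip height by gently touching clear desk with the gripper shut.

Run:
```python
from pp import *
o=down(YAW)
ctrl.command_gripper(0.0,20); ctrl.servo_line(P(lens["36"],.18),.2)
ctrl.reach(P((.56,.13),.10),o); ctrl.servo_line(P((.56,.13),.045),.1); ctrl.hold(.2)
hit=ctrl.servo_line(P((.56,.13),-.03),.02,f_stop=4); s=S(); print(hit,s['position'].round(4),s['contact_force'].round(1),s['t'])
cv2.imwrite("pics/t.png",np.hstack([ctrl.read_camera("side"),ctrl.read_camera("scene")])[:,:,::-1])
ctrl.servo_line(P((.56,.13),.12),.15)
```

```text
True [ 0.56   0.13  -0.024] [-0.2  0.6  4.3] 19.775
```

The fingertips touch the desk at TCP z = -0.024, where the stated geometry predicts +0.011. That puts the whole tool 35 mm higher than reported. Laterally the picture agrees with the model to within 1 px. I'll apply that correction and retry.

```bash
sed -i "s/H\[n\]-.018/H[n]-.053/g" pp.py
python3 - <<'E'
from pp import *
pick("36"); w=S()['grip_width']*87
if 30<w<42:
    over("36"); z=lower("36")
    a=ctrl.read_camera("side")[130:230,210:310,::-1];b=ctrl.read_camera("scene")[130:230,190:290,::-1]
    cv2.imwrite("pics/p36.png",cv2.resize(np.clip(np.hstack([a,b])*1.7,0,255).astype(np.uint8),(800,400),interpolation=cv2.INTER_CUBIC))
E
```

```text
36 at [0.5905 0.2683 0.0197] False q6 0.03 F [ 0.5 -0.1  0.9]
 grip mm 35.4 19.9 F [ 0.2  0.8 -0. ] [0.5902 0.2681 0.019 ]
 lifted mm 35.2 19.9 26.7417
 lower True bottom z 0.0138 F [-0.9 -0.6  5.1] M [ 0.05  0.29 -0.06] xyerr [ 0. -0.] 30.0417
```

View pics/p36.png

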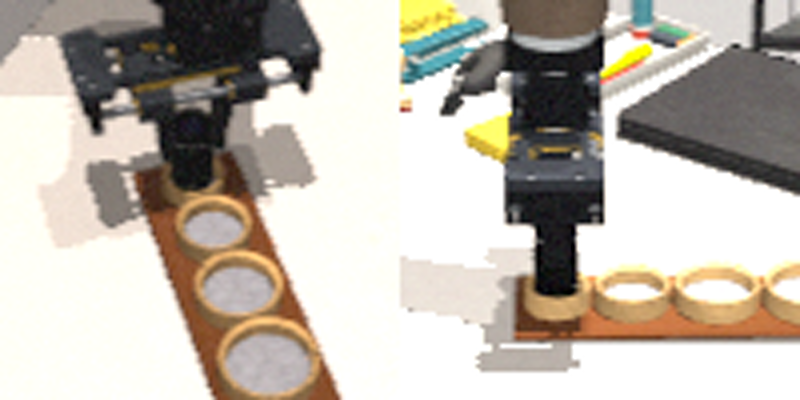

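The lens is inside its cup, with its bottom at 0.0138 m against a floor of 0.014 m, so it is seated. I'll release it and continue with guarded steps.

Run:
```python
from pp import *
release("36")
for n in("44","52","60"):
    p=S()['position'].copy(); p[2]=.15; ctrl.servo_line(p,.2)
    pick(n); w=S()['grip_width']*87
    if abs(w-float(n))>4: print("BAD GRIP"); break
    over(n); z=lower(n)
    if abs(z-.014)>.002: print("NOT SEATED"); break
    release(n)
a=ctrl.read_camera("side")[130:260,210:340,::-1];b=ctrl.read_camera("scene")[110:240,190:320,::-1]
cv2.imwrite("pics/p4.png",cv2.resize(np.clip(np.hstack([a,b])*1.7,0,255).astype(np.uint8),(800,400),interpolation=cv2.INTER_CUBIC))
```

```text
released 32.575
44 at [ 0.6057 -0.2613  0.0037] False q6 0.87 F [ 0.1 -0.1 -0.1]
 grip mm 43.6 20.0 F [ 0.5  0.  -0.3] [ 0.6054 -0.2612  0.003 ]
 lifted mm 43.3 20.0 37.7917
 lower True bottom z 0.0139 F [-1.7  0.3  6.3] M [ 0.07  0.28 -0.01] xyerr [-0.0002 -0.    ] 41.1917
 released 43.525
52 at [ 0.5305 -0.3696  0.0317] False q6 1.06 F [-0.5 -0.1  0.7]
 grip mm 51.6 20.0 F [0.6 0.7 0.3] [ 0.5301 -0.3694  0.0311]
 lifted mm 51.3 20.0 48.8667
 lower True bottom z 0.0139 F [-0.8  0.4  5.7] M [0.14 0.31 0.  ] xyerr [-0.0002  0.    ] 52.4583
 released 54.6917
60 at [0.4444 0.2764 0.0055] False q6 -0.16 F [0.2 0.1 0.4]
 grip mm 59.3 20.0 F [1.3 1.1 0.8] [0.4444 0.2764 0.0052]
 lifted mm 59.5 20.0 59.825
 lower True bottom z 0.0142 F [-0.1  0.2  6.4] M [0.16 0.13 0.01] xyerr [-0.0002  0.    ] 63.75
 released 65.875
```

View pics/p4.png

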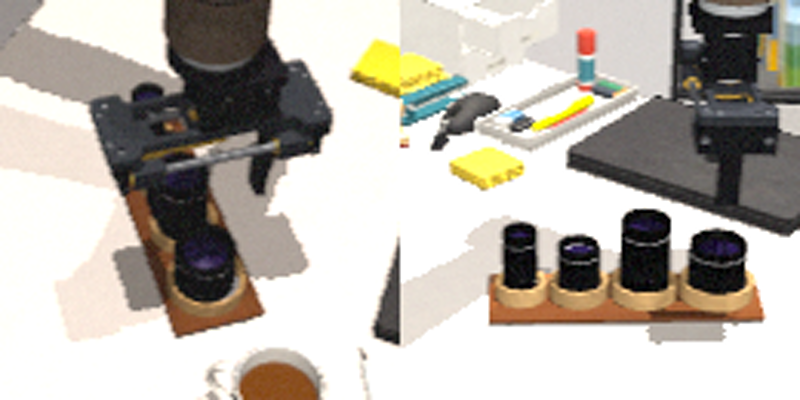

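All four lenses stand upright in order, glass up and seated in their cups, with the gripper clear; the note block and mug look undisturbed.

```bash
python3 -c "
from h import *
ctrl.hold(.5); print(ctrl.job_done())"
```

```text
the job is handed in; nothing more can be done
None
```

All four lenses are upright in their matching cups, narrowest to widest, seated and let go, and the job is handed in at about 66 s; my first grasp closed above lens_36 without touching it, because the fingertips sat about 35 mm higher than stated.

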